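# Set the red length stop on its rail

### The job

The red length stop on the bench is stiff: nudge it along its rail until its white pointer stands over the yellow band on that rail, easing it in so that the pointer never runs out past the band. Leave the blue stop on the other rail where it is, and let go when done.

Things in the scene. Friction and masses are not known exactly. Their poses are not given: they have to be found in the camera images.
- red_stop_pointer (a point): Tip of the red stop's white pointer (5 mm wide), 29.5 mm above the bench. The stop is a steel block 88 x 88 mm, its top 66.5 mm above the bench, too wide to grasp. Axes: y along the rail, x across, z up. The block's centre line is 68 mm to -x of this point; its flat end face to push is 44 mm to -y. It slides only along y, needs about 8 N and halts at once when not pushed.
- red_rail: Aluminium plate that carries the red stop and the yellow band, fixed to the bench, 130 mm wide, 380 mm long, top 20 mm above the bench. Origin on the bench, under the block's centre line and the middle of the rail's length; x across (away from the robot), y along it, z up. It is turned up to 7 degrees and may be the nearer or the farther of two rails.
- mark: Yellow band on the black +x ledge of the red stop's rail, flat, 24 mm wide along the rail (y), 32 mm across (x), axes as the rail's. Origin at its middle, 20 mm above the bench. The stop always starts to -y of it, so must go to +y; its travel ends past the band. The pointer is right within 12 mm of the middle along y.
- blue_stop_pointer (a point): Tip of the white pointer of the blue stop, which is to be left alone: the same kind of block, same dimensions and axes, on the other rail, which has a green band. The rails lie side by side, their centre lines about 190 mm apart.

How it is judged:
At the end, for the whole second after the job is handed in: The red stop's pointer is over the yellow band (within 12 mm of its middle along the rail), and the blue stop is within 10 mm of where it was (y of red_stop_pointer in the frame of mark between -0.012 and 0.012 m and distance of blue_stop_pointer from where it was at the start of the episode below 0.01 m); the robot touches nothing.
It fails at once if the red stop's pointer runs out past the far edge of the yellow band (more than 12 mm past its middle) (y of red_stop_pointer in the frame of mark above 0.012 m).
It fails at once if the blue stop is shifted by more than 10 mm (distance of blue_stop_pointer from where it was at the start of the episode above 0.01 m).
It also fails if it takes over 38 s, if anything falls off the work surface, if the arm or the gripper's body presses on something with over 40 N, if the wrist force passes 120 N, or if a joint passes its speed limit or range.

### The arm

A 6-joint arm with a two-finger parallel gripper is mounted at the origin on the work surface. World frame = base frame: x ahead of the robot, y to its left, z up, the work surface at z = 0. Lengths are in m, angles in rad, forces in N, time in s.
With the tool pointing down it reaches from about 0.375 to 0.9 m from the base axis. Payload 3.1 kg.
Tool frame: the origin (TCP) lies midway between the tips of the shut fingers; the grasp point (between the pads) lies 19 mm behind it; x points along the fingers, z is the direction in which the jaws open and shut, and the axes are right-handed (so a half turn about x gives the same grasp; the last joint's range is limited). The gripper opens to 87 mm and grips with 3 to 60 N. Pads are 19 mm wide; open, the fingers measure 117 mm over their backs; the gripper's body (75 mm by 190 mm) begins 51 mm behind the grasp point.
Start: joints at [1.016, 0.527, 1.433, -0, 1.181, -0.178], TCP at [0.23, 0.581, 0.223] pointing down, gripper open.
Joint ranges: [-3.08, 3.08], [-0.75, 2.2], [0.22, 2.44], [-1.43, 4.57], [0, 2.65], [-2.85, 2.85]. Speed limits (rad/s): [2.79, 2.79, 3.14, 3.14, 3.14, 3.14].

### API

Orientations are given as a unit quaternion [x, y, z, w].
In Python, from rig import readout, imaging, robot gives the robot as it stands. The module is installed in compiled form; this text tells all that it offers.
- The arm moves only by the tool play_rows, never from a script. Its argument "rows" is text: rows parted by semicolons, each of 7 numbers parted by spaces: the turn, a rotation vector about the tool's x, y, z in rad, then the shift along the tool's x, y, z in mm, then the closure, from 0 (fully open) to 1 (shut). In form: ax ay az tx ty tz gripper; .... A call has 1 to 8 rows; each row shifts and turns the commanded pose from where the row before left it, along the tool's axes as they then stand; what a row does not reach is not made up. A row lasts 1/12 s, in which the tool goes at most 41.7 mm and 7.16 degrees, less where a joint would pass 70% of its speed; a pose out of reach is approached as far as the arm can. A call with a gripper value outside its range is refused whole. The fingers move at their own pace and stop on an object; "squeeze" is the grip in N (left out, the last holds). Time passes only in rows, so rows that do not move let the fingers close. It gives the time, the measured TCP pose, the force and the opening at its end, in the units of the state.
- readout.get_obs(): the state, without advancing time (a new reading comes with each control period).
- imaging.camera(name): name is "scene" or "top" or "wrist"; returns the picture (480x640x3 uint8, blue, green, red); there is no depth.
- imaging.camera_info(name): a dict with "K" (3x3 intrinsics, pixels), "k1" (the pictures are not rectified: a ray, as slopes to the right and down, at radius r is drawn at 1 + k1 r^2 times it, then the intrinsics apply), "world_to_cam" (4x4, takes a point from world to camera coordinates). Camera axes: x right, y down, z forward; pixel columns grow to the right and rows downward; lengths in m; the calibration is good to about 2 mm. A picture is of the moment at which its call begins: read the wrist's pose just before it. camera_info takes no time and is no camera call; for the wrist camera it gives the pose at the moment of the call.
- robot.hand_in(): hands the job in, once; it reports no verdict.
The state is a dict: "time": time; "q": joint angles; "joint_velocities": joint speeds; "joint_torque": joint torques, N m; "position": TCP position; "tool_rot": TCP orientation; "ft_force": force on the tool from outside, world axes, zero at the start; "moment": the same for the moment, N m; "grip_width": finger opening in m.
Only numpy, scipy, OpenCV 4.12 (cv2) and the standard library are available. Lean on these libraries where they do the work, as an engineer would, in place of code of your own. Each camera call takes 0.05 s, during which the arm holds its last target. There are 200 camera calls.

## Working session

There is one attempt and no reset: what is moved stays moved. The work goes in short steps, Python scripts to look and compute and a tool call to move; the robot and the scene stay as the last step left them, time stands still between calls to the robot, and variables do not carry over. Pictures are saved under pics/ and viewed, about 8 in all and at most 12, crops included, and the job is handed in when it is done.

Besides the shell and the picture viewer there is one more tool, called after "Request:" by a JSON object that holds its "op" and its "data", one argument or row to a line. play_rows: Moves the arm, as the interface text tells. Its arguments: {"type":"object","properties":{"rows":{"type":"string"},"squeeze":{"type":"number"}},"required":["rows"]}

```bash
mkdir -p pics; cat > h.py <<'E'
import numpy as np, cv2
from rig import readout, imaging, robot
def ray(name,px,z,ci=None):
    ci=ci or imaging.camera_info(name)
    K=np.array(ci["K"],float);T=np.array(ci["world_to_cam"])
    p=cv2.undistortPoints(np.array([[px]],float),K,np.array([ci["k1"],0,0,0.]))[0,0] # approx sign: forward model matches k1
    d=T[:3,:3].T@np.array([p[0],p[1],1]);o=-T[:3,:3].T@T[:3,3]
    return o+d*(z-o[2])/d[2]
E
python3 - <<'E'
from h import *
print(readout.get_obs())
cv2.imwrite("pics/top.png",imaging.camera("top"));cv2.imwrite("pics/scene.png",imaging.camera("scene"))
E
```

```text
{'time': 0.0, 'q': array([ 1.01554881e+00,  5.28426966e-01,  1.43390461e+00, -4.37898531e-05,
        1.18138499e+00, -1.78488511e-01]), 'joint_velocities': array([-0.00106259, -0.00067315,  0.00022898,  0.00160255, -0.00050248,
        0.00041711]), 'joint_torque': array([-6.60623136e-04, -4.40035808e+01, -1.76593459e+01,  6.32800232e-02,
        5.82645438e-02, -1.94541612e-04]), 'position': array([0.22952854, 0.58054059, 0.22159498]), 'tool_rot': array([-0.39784376,  0.58546479,  0.39720722,  0.58410422]), 'ft_force': array([-0.90078409,  0.13286361, -0.60138134]), 'moment': array([ 0.02328686,  0.01546982, -0.04259129]), 'grip_width': 0.08682363201262182}
```

View pics/top.png

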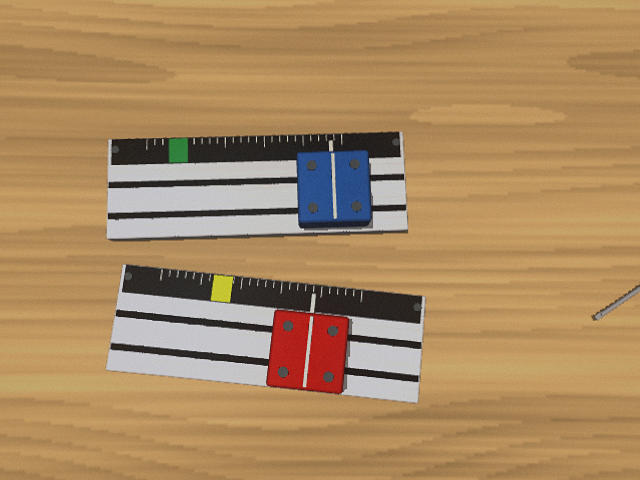

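View pics/scene.png

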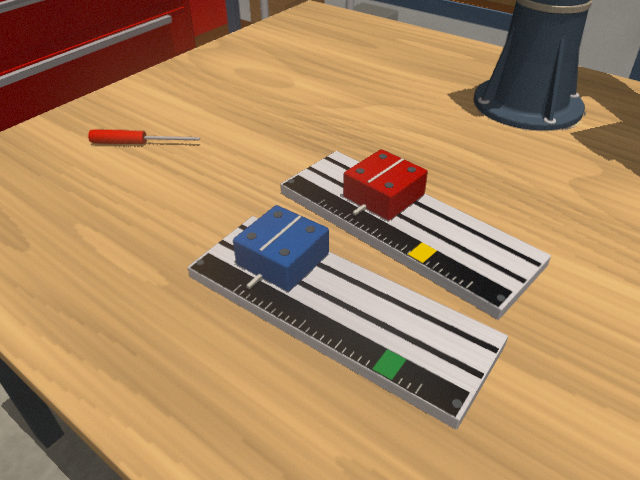

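The top view shows the red stop on the nearer rail, with its pointer tip near (314,294) and the yellow band near (222,289). The blue stop is on the farther rail. +y is to the left in the image.

```bash
python3 - <<'E'
from h import *
im=cv2.imread("pics/top.png");ci=imaging.camera_info("top");h=cv2.cvtColor(im,cv2.COLOR_BGR2HSV)
m=cv2.inRange(h,(24,150,120),(35,255,255));n,l,s,c=cv2.connectedComponentsWithStats(m);i=1+s[1:,4].argmax();print(s[i],c[i])
band=ray("top",c[i],.02,ci)
cs=[ray("top",p,.02,ci) for p in [(125,265),(424.5,297),(417.5,403),(107,370)]]
print(np.round(cs,4)); 
yv=(cs[0]-cs[1]+cs[3]-cs[2]);L=np.linalg.norm(yv)/2;yv/=np.linalg.norm(yv);xv=np.array([yv[1],-yv[0],0])
print("len",L,"yaw deg",np.degrees(np.arctan2(-yv[0],yv[1])))
r=cv2.inRange(h,(0,180,60),(6,255,255))|cv2.inRange(h,(175,180,60),(180,255,255))
sub=im[285:320,295:335].min(2);print(sub[3:26:2,8:30])
for p in [(313.5,293.5),(312.7,303)]:
    P=ray("top",p,.0295,ci);print("tip",P,"in band frame x,y",(P-band)@xv,(P-band)@yv)
r[:, :200]=0;ct=max(cv2.findContours(r,0,2)[0],key=cv2.contourArea);b=cv2.boxPoints(cv2.minAreaRect(ct));print(b)
B=np.array([ray("top",p,.0665,ci) for p in b]);print(B.round(4),B.mean(0));print("centre in band frame",(B.mean(0)-band)@xv,(B.mean(0)-band)@yv)
print("band",band,"origin",np.mean(cs,0),xv,yv)
from scipy.spatial.transform import Rotation as R
print(R.from_quat(readout.get_obs()["tool_rot"]).as_matrix().round(3))
E
```

```text
[211 275  22  28 505] [221.58415842 288.10891089]
[[ 0.5536  0.1828  0.02  ]
 [ 0.5167 -0.1902  0.02  ]
 [ 0.3894 -0.1786  0.02  ]
 [ 0.4262  0.1966  0.02  ]]
len 0.3759355382910013 yaw deg -5.619032871693444
[[ 29  25 156  69  25  38  29  35  33  22 157  77  32  23  33  23  28  24
  154  77  33  33]
 [ 25  26 172  49  31  35  37  33  29  28 206  55  27  33  30  27  29  23
  176  66  34  29]
 [ 32  30  34  28  35  37  28  31  27  25  49  26  30  22  30  34  29  36
  187  55  26  33]
 [ 33  33  27  36  39  33  33  29  39 170 174 174 133  38  28  34  25  55
  153  49  27  34]
 [ 34  36  33  34  35  31  28  28  76 189 188 192 156  38  25  27  22 109
  102  32  33  25]
 [ 32  33  31  34  33  35  30  16 119 187 193 193 101  31  30  30  32  29
   29  34  33  28]
 [ 34  31  36  34  29  32  31  25 146 190 192 198  65  26  35  37  31  30
   29  29  31  30]
 [ 33  33  37  31  33  26  29  15 192 189 191 199  57  31  34  27  33  29
   30  32  38  33]
 [ 34  36  38  33  29  37  30  53 189 192 188 184  43  24  32  29  34  32
   31  31  30  33]
 [ 32  32  33  32  31  34  29  76 189 191 195 156  33 
[... 261 characters left out ...]
5    ] in band frame x,y 0.004849747982613475 -0.11437313162395164
tip [ 0.50761916 -0.05113731  0.0295    ] in band frame x,y -0.006792138224088076 -0.11462053431015967
[[265.89914 385.2749 ]
 [274.06308 309.0782 ]
 [349.58896 317.17023]
 [341.42502 393.36694]]
[[ 0.4128  0.0017  0.0665]
 [ 0.4987 -0.006   0.0665]
 [ 0.4901 -0.0938  0.0665]
 [ 0.4045 -0.0842  0.0665]] [ 0.45154614 -0.04558602  0.0665    ]
centre in band frame -0.06313926534385095 -0.11458621799372094
band [0.52560156 0.06226742 0.02      ] origin [0.47147404 0.00265015 0.02      ] [ 0.99519493 -0.0979135   0.        ] [0.0979135  0.99519493 0.        ]
[[-0.001 -0.93   0.368]
 [-0.002  0.368  0.93 ]
 [-1.     0.    -0.002]]
```

Request:
{"op": "play_rows", "data": {
  "rows": "-0.093 0 0 0 0 0 1;-0.093 0 0 0 0 0 1;-0.093 0 0 0 0 0 1;0 0 0 0 -24 -25 1;0 0 0 0 -24 -25 1;0 0 0 0 -24 -25 1;0 0 0 0 -24 -25 1;0 0 0 0 -24 -25 1",
  "squeeze": 10
}}

```text
time: 0.77
position: [0.3375, 0.4436, 0.2221]
tool_rot: [-0.475, 0.524, 0.475, 0.523]
ft_force: [0.5, -0.3, -0.5]
grip_width: 0.0419
```

Request:
{"op": "play_rows", "data": {
  "rows": "0 0 0 0 -24 -25 1;0 0 0 0 -24 -25 1;0 0 0 0 -24 -25 1;0 0 0 0 -24 -25 1;0 0 0 0 -24 -25 1;0 0 0 0 -4 -34 1;0 0 0 0 -4 -34 1;0 0 0 0 -4 -34 1"
}}

```text
time: 1.43
position: [0.4462, 0.2045, 0.2221]
tool_rot: [-0.475, 0.524, 0.475, 0.524]
ft_force: [0.3, -0.8, 0.3]
grip_width: 0.0007
```

Request:
{"op": "play_rows", "data": {
  "rows": "0 0 0 0 -4 -34 1;0 0 0 0 -4 -34 1;0 0 0 0 -4 -34 1;0 0 0 0 -4 -34 1;0 0 0 0 -4 -34 1;0 0 0 0 -4 -34 1;0 0 0 0 -4 -34 1;0 0 0 0 0 0 1"
}}

```text
time: 2.1
position: [0.4522, -0.0388, 0.2226]
tool_rot: [-0.475, 0.525, 0.472, 0.525]
ft_force: [-0.4, 0.9, 0.7]
grip_width: 0.0007
```

```bash
python3 - <<'E'
from h import *
from scipy.spatial.transform import Rotation as R
o=readout.get_obs();M=R.from_quat(o["tool_rot"]).as_matrix()
print(o["time"],o["position"],o["grip_width"],M.round(4))
print("to preposition, tool mm",(M.T@(np.array([.4428,-.134,.04])-o["position"])*1000).round(1))
E
```

```text
2.1 [ 0.45216836 -0.03882854  0.22262428] 0.0006545826350532152 [[ 0.0018 -0.9947  0.1031]
 [-0.0031  0.1031  0.9947]
 [-1.     -0.0021 -0.0029]]
to preposition, tool mm [ 1.829e+02 -1.000e-01 -9.510e+01]
```

Request:
{"op": "play_rows", "data": {
  "rows": "0 0 0 0 0 -32 1;0 0 0 0 0 -32 1;0 0 0 0 0 -31 1;0 0 0 30 0 0 1;0 0 0 30 0 0 1;0 0 0 30 0 0 1;0 0 0 30 0 0 1;0 0 0 0 0 0 1"
}}

```text
time: 2.77
position: [0.4383, -0.1257, 0.0982]
tool_rot: [-0.471, 0.525, 0.479, 0.523]
ft_force: [-0.6, 0.3, 0.5]
grip_width: 0.0006
```

Request:
{"op": "play_rows", "data": {
  "rows": "0 0 0 30 0 0 1;0 0 0 20 0 0 1;0 0 0 13 0 0 1;0 0 0 0 0 0 1;0 0 0 0 0 0 1"
}}

```text
time: 3.18
position: [0.4421, -0.1277, 0.0401]
tool_rot: [-0.475, 0.524, 0.475, 0.524]
ft_force: [0.7, -0.4, 1.0]
grip_width: 0.0001
```

```bash
python3 - <<'E'
from h import *
o=readout.get_obs();print(o["time"],o["position"],o["ft_force"])
a=imaging.camera("top");b=imaging.camera("wrist");cv2.imwrite("pics/t2.png",np.hstack([cv2.resize(a[220:440,80:460],(760,440))]))
cv2.imwrite("pics/w2.png",b)
E
```

```text
3.1833 [ 0.44205725 -0.12770421  0.04013199] [ 0.65230648 -0.36368008  1.0097184 ]
```

View pics/t2.png

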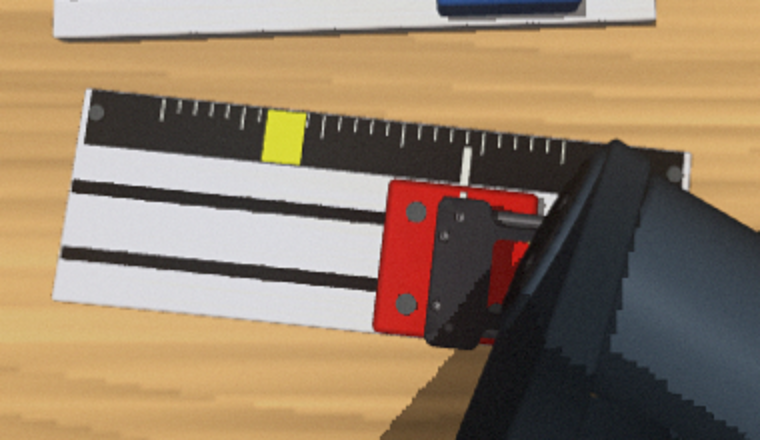

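View pics/w2.png

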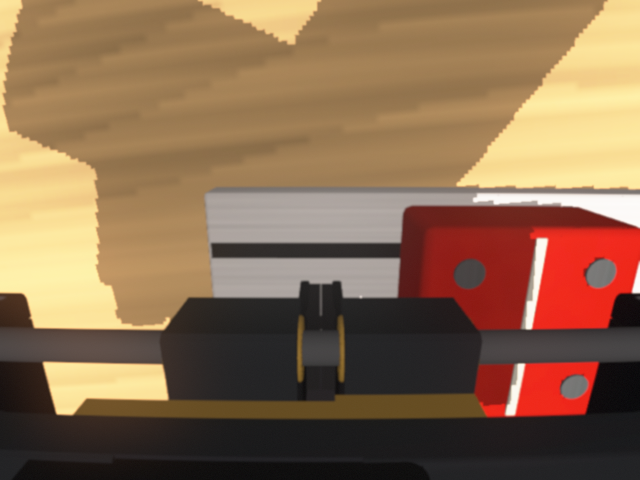

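The gripper is 2 cm behind the end face and clear of it. The pointer, at about (466,150) in the crop, and the band, at about (284,136), are both visible from the top camera. I'm starting the push.

Request:
{"op": "play_rows", "data": {
  "rows": "0 0 0 0 0 6 1;0 0 0 0 0 6 1;0 0 0 0 0 6 1;0 0 0 0 0 6 1;0 0 0 0 0 6 1;0 0 0 0 0 6 1;0 0 0 0 0 6 1;0 0 0 0 0 6 1"
}}

```text
time: 3.95
position: [0.4465, -0.0807, 0.0399]
tool_rot: [-0.476, 0.524, 0.475, 0.523]
ft_force: [-4.0, -7.9, 2.6]
grip_width: 0.0009
```

Request:
{"op": "play_rows", "data": {
  "rows": "0 0 0 0 0 6 1;0 0 0 0 0 6 1;0 0 0 0 0 6 1;0 0 0 0 0 6 1;0 0 0 0 0 6 1;0 0 0 0 0 6 1;0 0 0 0 0 0 1;0 0 0 0 0 0 1"
}}

```text
time: 4.62
position: [0.45, -0.044, 0.0398]
tool_rot: [-0.475, 0.524, 0.475, 0.524]
ft_force: [-0.9, -2.2, 2.2]
grip_width: 0.0006
```

```bash
cat > m.py <<'E'
from h import *
import sys
o=readout.get_obs();print(o["time"],o["position"],o["ft_force"])
im=imaging.camera("top");ci=imaging.camera_info("top")
cv2.imwrite(sys.argv[1],cv2.resize(im[220:440,80:460],(760,440)))
yv=np.array([.0979,.9952,0]);xv=np.array([.9952,-.0979,0]);band=np.array([.5256,.0623,.02])
# look along ledge at z=.0295 for bright neutral pointer, at band-frame x -9..+3 mm
K=np.array(ci["K"]);T=np.array(ci["world_to_cam"])
def px(P):
    r=cv2.projectPoints(P,cv2.Rodrigues(T[:3,:3])[0],T[:3,3],K,np.array([ci["k1"],0,0,0.]))[0];return r[:,0].astype(np.float32)
ys=np.arange(-.14,.03,.0005)
for x in (-.008,-.004,0.,.003):
    q=px(np.array([[*(band+x*xv+y*yv)[:2],.0295] for y in ys]))
    v=cv2.remap(im,q[:,:1],q[:,1:],1)[:,0].min(1).astype(float)
    w=np.clip(v-100,0,None);c=ys[v>110]
    print(x,"n",len(c),"range",(c.min(),c.max()) if len(c) else None,"centroid",(w*ys).sum()/max(w.sum(),1))
E
python3 m.py pics/t3.png
```

```text
4.6167 [ 0.44999187 -0.04402119  0.03975226] [-0.870776   -2.17054448  2.17812673]
-0.008 n 0 range None centroid 0.0
-0.004 n 0 range None centroid 0.0
0.0 n 0 range None centroid 0.0
0.003 n 21 range (np.float64(-0.124), np.float64(0.025500000000000134)) centroid -0.04894393063583809
```

View pics/t3.png

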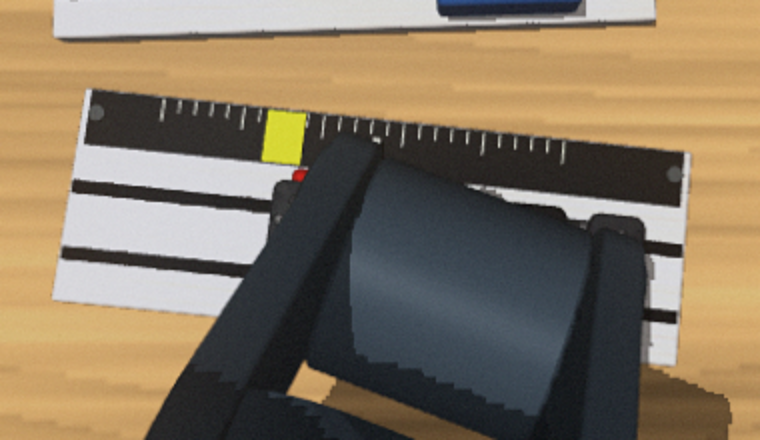

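```bash
python3 - <<'E'
from h import *
band=np.array([.5256,.0623,.02]);yv=np.array([.0979,.9952,0]);xv=np.array([.9952,-.0979,0])
P=ray("top",(80+376/2,220+140/2),.0295);print((P-band)@xv,(P-band)@yv)
im=imaging.camera("scene");cv2.imwrite("pics/s3.png",cv2.resize(im[120:340,250:570],(800,550),interpolation=cv2.INTER_CUBIC))
E
```

```text
0.0032005262122118006 -0.05832377811420669
```

View pics/s3.png

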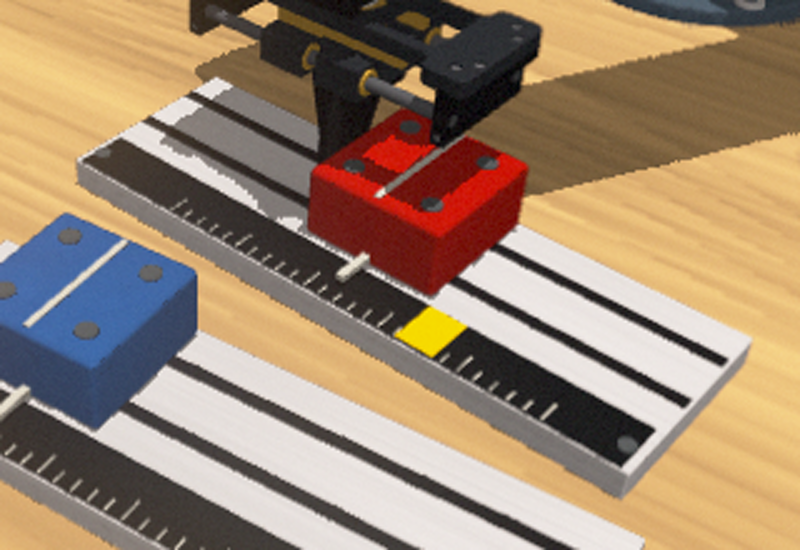

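In the scene view the pointer tip is at about (343,273), and the finger is touching the end face. The tip is roughly 55–58 mm short of the band centre, and the TCP reckoning agrees. The blue stop hasn't been touched. Next is 36 mm more.

Request:
{"op": "play_rows", "data": {
  "rows": "0 0 0 0 0 6 1;0 0 0 0 0 6 1;0 0 0 0 0 6 1;0 0 0 0 0 6 1;0 0 0 0 0 6 1;0 0 0 0 0 6 1;0 0 0 0 0 0 1;0 0 0 0 0 0 1"
}}

```text
time: 5.38
position: [0.4535, -0.0084, 0.0395]
tool_rot: [-0.475, 0.524, 0.475, 0.524]
ft_force: [-0.9, -0.7, 0.8]
grip_width: 0.0005
```

```bash
cat > s.py <<'E'
from h import *
import sys
band=np.array([.5256,.0623,.02]);yv=np.array([.0979,.9952,0]);xv=np.array([.9952,-.0979,0])
o=readout.get_obs();print(o["time"],o["position"],o["ft_force"],"TCP s+59mm",(o["position"]-band)@yv+.059)
im=imaging.camera("scene");h=cv2.cvtColor(im,cv2.COLOR_BGR2HSV)
m=cv2.inRange(h,(22,180,120),(35,255,255));n,l,s,c=cv2.connectedComponentsWithStats(m);i=1+s[1:,4].argmax()
b=ray("scene",c[i],.02);print("band scene",c[i],b-band)
cv2.imwrite(sys.argv[1],cv2.resize(im[170:300,340:500],(800,650)[:1]+(600,),interpolation=cv2.INTER_CUBIC))
t=(250+343/2.5,120+273/2.5);P=ray("scene",t,.0295);print("earlier tip",(P-b)@xv,(P-b)@yv)
E
python3 s.py pics/s4.png
```

```text
5.3833 [ 0.45348373 -0.00838834  0.03954185] [-0.91139211 -0.66923512  0.81205342] TCP s+59mm -0.01840921948461187
band scene [421.72555205 252.23028391] [-6.29606352e-04 -1.03494984e-03  1.73472348e-17]
earlier tip 0.002905328923113763 -0.05593475018103015
```

View pics/s4.png

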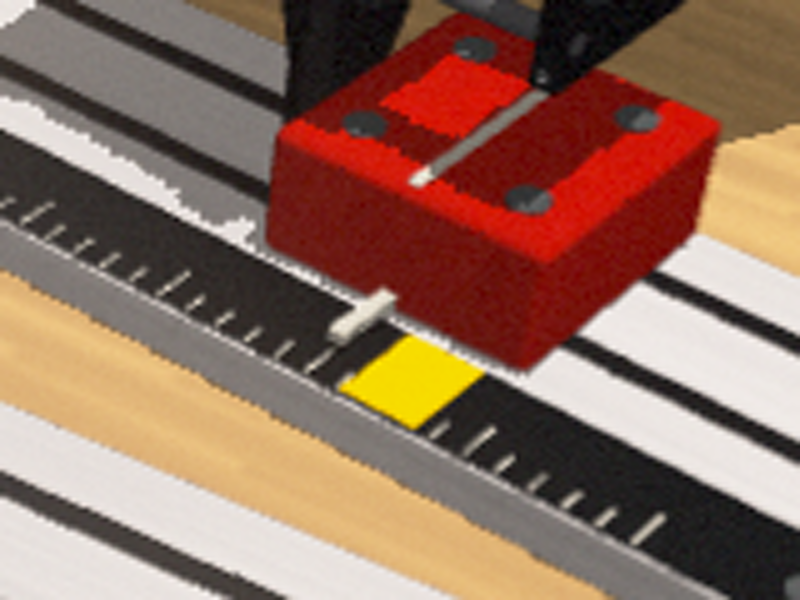

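The pointer end is at about (338,326) in the crop, just short of the band at (412,382). I'll convert that, then ease in.

```bash
python3 - <<'E'
from h import *
band=np.array([.5253,.0618,.02]);yv=np.array([.0979,.9952,0]);xv=np.array([.9952,-.0979,0])
for c in [(338,326),(338,333)]:
    P=ray("scene",(340+c[0]/5,170+c[1]*130/600),.0295);print((P-band)@xv,(P-band)@yv)
E
```

```text
0.002956001668669988 -0.02217793749955766
0.005409477982937149 -0.020361938682383257
```

Request:
{"op": "play_rows", "data": {
  "rows": "0 0 0 0 0 3 1;0 0 0 0 0 3 1;0 0 0 0 0 3 1;0 0 0 0 0 3 1;0 0 0 0 0 2 1;0 0 0 0 0 0 1;0 0 0 0 0 0 1"
}}

```text
time: 6.02
position: [0.4548, 0.0049, 0.0396]
tool_rot: [-0.475, 0.524, 0.475, 0.524]
ft_force: [0.0, -5.4, 0.9]
grip_width: 0.0005
```

```bash
python3 s.py pics/s5.png
```

```text
6.0167 [0.45482703 0.00494548 0.0395565 ] [ 0.04777857 -5.36380716  0.91760533] TCP s+59mm -0.00500789092274824
band scene [422.06551724 252.85517241] [ 1.66498249e-04 -6.97616902e-05  1.73472348e-17]
earlier tip 0.002207537544252181 -0.05697324406668599
```

View pics/s5.png

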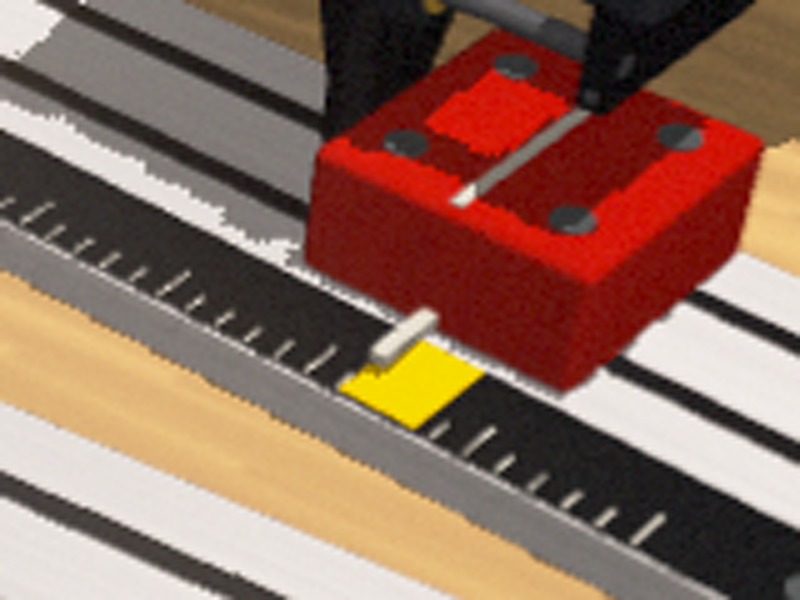

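The pointer is now above the near half of the band. Its end is at about (378,347), and I estimate it is 5–8 mm short of the middle. I'll ease it 5 mm further, then back off and lift.

Request:
{"op": "play_rows", "data": {
  "rows": "0 0 0 0 0 2 1;0 0 0 0 0 2 1;0 0 0 0 0 1 1;0 0 0 0 0 0 1;0 0 0 0 0 0 1;0 0 0 0 0 -10 1;0 0 0 0 0 -20 1;0 0 0 0 0 0 1"
}}

```text
time: 6.73
position: [0.4527, -0.0213, 0.0393]
tool_rot: [-0.474, 0.524, 0.474, 0.525]
ft_force: [0.0, 0.2, 0.2]
grip_width: 0.0004
```

Request:
{"op": "play_rows", "data": {
  "rows": "0 0 0 0 0 -20 1;0 0 0 -25 0 -20 1;0 0 0 -35 0 -30 1;0 0 0 -35 0 -30 1;0 0 0 -35 0 -35 1;0 0 0 0 0 -35 1;0 0 0 0 0 -35 1;0 0 0 0 0 0 1"
}}

```text
time: 7.4
position: [0.4351, -0.2187, 0.1585]
tool_rot: [-0.476, 0.525, 0.471, 0.525]
ft_force: [0.3, -0.6, 0.3]
grip_width: 0.0006
```

```bash
python3 s.py pics/s6.png; python3 - <<'E'
from h import *
im=imaging.camera("top");cv2.imwrite("pics/t6.png",cv2.resize(im[120:400,90:450],(771,600),interpolation=cv2.INTER_CUBIC))
E
```

```text
7.4 [ 0.4350608  -0.21870493  0.15848394] [ 0.32997674 -0.57103277  0.32902647] TCP s+59mm -0.22951989689136754
band scene [421.88257576 253.4469697 ] [1.31729590e-03 3.15087452e-04 1.73472348e-17]
earlier tip 0.001099940454396135 -0.057468909022415575
```

View pics/t6.png

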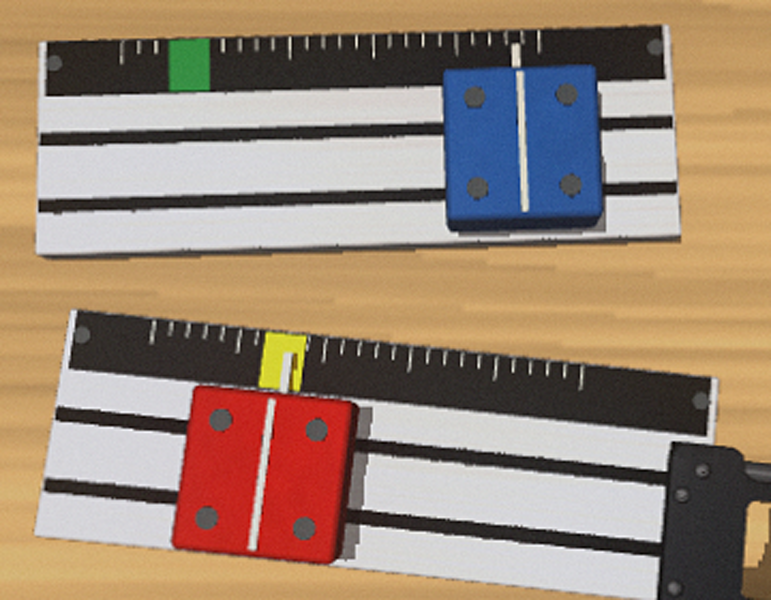

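```bash
python3 - <<'E'
from h import *
band=np.array([.5256,.0623,.02]);yv=np.array([.0979,.9952,0]);xv=np.array([.9952,-.0979,0])
for c in [(288.5,352),(286,388)]:
    P=ray("top",(90+c[0]*360/771,120+c[1]*280/600),.0295);print((P-band)@xv,(P-band)@yv)
E
```

```text
0.004597577955869772 -0.004642285657845028
-0.015917044025792245 -0.005882208038994661
```

```bash
python3 -c "
from h import *
print(robot.hand_in(), readout.get_obs()['ft_force'])"
```

```text
the job is handed in; nothing more can be done
the job is handed in; nothing more can be done
```

The red stop's pointer is now over the yellow band. I pushed the stop there in short steps with the shut fingers, backed away and lifted, and handed the job in after about 7.5 s of robot time. No verdict was given.

- **Red stop:** the last top view puts the pointer about 5 mm short of the band's middle, against an allowance of 12 mm. It came in from the near side and never passed the middle. Estimates along the way differed by 2–4 mm between the two cameras and the arm's position, and the arm's reading put the stop slightly further along. All were well inside the band.
- **Blue stop:** it looked in the same place in the first and last top views, and the arm never came near it. I did not measure its position in numbers.
- **Gripper:** it was clear of everything at hand-in, with the force reading at noise level (under 1 N).

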